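Empty the adapter jug into the wash tub

TASK

Pick up the steel jug and tip all five used tube adapters out of it into the wash tub. Then stand the empty jug upright on the rubber mat, with its whole foot on the mat; set it down gently, do not drop it, and leave the bottle, the blue box and the tube rack where they are.

Things in the scene. Friction and masses are not known exactly. Their poses are not given: they have to be found in the camera images.
- jug: Plain steel dipper jug, an open round vessel with one bar handle. 100 mm high, outside 76 mm across at the foot and 96 mm at the rim, wall 3.5 mm, floor 5 mm, about 0.26 kg empty. Origin: centre of its underside; z points up out of the mouth; the handle sticks out level along its -x. Starts upright on the bench with the five adapters in it.
- jug_handle (a point): Grip point on the jug's handle, 100 mm from the jug's axis, 85 mm above its underside; axes as the jug's. The handle is a plain round straight bar, 20 mm thick, level along the jug's -x from the wall out to 161 mm from the axis. Held firmly (60 N and more) the jug turns with the hand; held lightly it swings about the bar. A grasp leaned up to 45 degrees to one side leaves the hand room to tip.
- jug_mouth (a point): Centre of the jug's mouth, in the plane of the rim, 100 mm above its underside.
- tub: Shallow open grey plastic wash tub, 260 mm (its x) by 220 mm (its y), 60 mm high, walls and floor 5 mm; fixed to the bench. Origin: centre of its underside.
- tub_in (a point): Centre of the tub's inner floor, 5 mm above the bench; axes as the tub's.
- mat: Square black rubber drain mat, 150 by 150 mm, 8 mm thick, fixed to the bench; empty at the start. Origin: centre of its underside.
- mat_top (a point): Centre of the mat's upper face, 8 mm above the bench; axes along the mat's sides.
- bottle: Bystander: white bottle with a blue cap, diameter 68 mm, height 170 mm, standing beyond the tub. Origin: centre of its underside.
- tipbox: Bystander: blue box with a clear lid, 120 by 85 mm, 80 mm high. Origin: centre of its underside.
- tuberack: Bystander: orange rack 90 by 200 mm with capped tubes standing in it, 98 mm high overall. Origin: centre of its underside.
- adapter1_center (a point): Middle of tube adapter 1 of five alike: chunky white plastic cylinder, diameter 28 mm, length 34 mm, 20 g, with a grey band; slick (slides down steel inclined 14 to 20 degrees; the jug must be tipped 110 to 130 degrees from upright). In the jug at the start; some may stay in it until it is tipped farther.
- adapter2_center (a point): Middle of tube adapter 2 of five alike: chunky white plastic cylinder, diameter 28 mm, length 34 mm, 20 g, with a grey band; slick (slides down steel inclined 14 to 20 degrees; the jug must be tipped 110 to 130 degrees from upright). In the jug at the start; some may stay in it until it is tipped farther.
- adapter3_center (a point): Middle of tube adapter 3 of five alike: chunky white plastic cylinder, diameter 28 mm, length 34 mm, 20 g, with a grey band; slick (slides down steel inclined 14 to 20 degrees; the jug must be tipped 110 to 130 degrees from upright). In the jug at the start; some may stay in it until it is tipped farther.
- adapter4_center (a point): Middle of tube adapter 4 of five alike: chunky white plastic cylinder, diameter 28 mm, length 34 mm, 20 g, with a grey band; slick (slides down steel inclined 14 to 20 degrees; the jug must be tipped 110 to 130 degrees from upright). In the jug at the start; some may stay in it until it is tipped farther.
- adapter5_center (a point): Middle of tube adapter 5 of five alike: chunky white plastic cylinder, diameter 28 mm, length 34 mm, 20 g, with a grey band; slick (slides down steel inclined 14 to 20 degrees; the jug must be tipped 110 to 130 degrees from upright). In the jug at the start; some may stay in it until it is tipped farther.
Not all that is in view belongs to the job. What is shaped like the part that bears adapter4_center but red or turquoise is not meant.

How it is judged:
By the outcome, as a careful person would: the job done as asked, in the order asked, and still so for the second after the job is handed in, with the robot touching nothing.
It also fails if it takes over 58 s, if anything falls off the work surface, if the arm or the gripper's body presses on something with over 40 N, if the wrist force passes 120 N, or if a joint passes its speed limit or range.

ROBOT

A 6-joint arm with a two-finger parallel gripper is mounted at the origin on the work surface. World frame = base frame: x ahead of the robot, y to its left, z up, the work surface at z = 0. Lengths are in m, angles in rad, forces in N, time in s.
With the tool pointing down it reaches from about 0.325 to 0.925 m from the base axis. Payload 3.1 kg.
Tool frame: the origin (TCP) lies midway between the tips of the shut fingers; the grasp point (between the pads) lies 19 mm behind it (ctrl.hold_point_z is the z of the grasp point in the tool frame, in m); z points along the fingers, y is the line along which they close (so a half turn about z gives the same grasp; the last joint's range is limited). The gripper opens to 85 mm and grips with 20 to 120 N. Pads are 22 mm wide; open, the fingers measure 114 mm over their backs; the gripper's body (76 mm by 85 mm) begins 54 mm behind the grasp point. The pads swing forward as they close: fully open they stand 13 mm farther back than shut.
Start: joints at [1.18, 0.217, 1.613, -0, 1.311, -0.112], TCP at [0.172, 0.601, 0.231] pointing down, gripper open.
Joint ranges: [-2.75, 2.75], [-0.78, 2.1], [0.31, 2.55], [-1.13, 4.27], [0.13, 2.63], [-2.58, 2.58]. Speed limits (rad/s): [2.79, 2.79, 3.14, 3.14, 3.14, 3.14].

INTERFACE

Orientations are given as a unit quaternion [x, y, z, w].
In Python, from workcell import ctrl gives the robot as it stands.
- The arm moves only by the shell command python3 -m pendant 'ROWS'. ROWS is JSON, a list of rows, each an object of numbers: "grip": the opening, from -1 (shut) to 1 (fully open); "tx", "ty", "tz": the shift along the tool's x, y, z in mm; "roll": the turn about the tool's z in degrees. In form: [{"grip": .., "tx": .., "ty": .., "tz": .., "roll": ..}, ...]. A call has 1 to 5 rows; each row is the pose to reach, as a shift and turn from the pose commanded when the call began, along the tool's axes at that moment; what a row does not reach only later rows make up. A row lasts 1/10 s, in which the tool goes at most 50 mm and 8.59 degrees, less where a joint would pass 70% of its speed; a pose out of reach is approached as far as the arm can. A call with a gripper value outside its range is refused whole. The fingers move at their own pace and stop on an object; the grip force is fixed at half the most. Time passes only in rows, so rows that repeat a pose let the fingers close. It gives the time, the measured TCP pose, the force, the opening and the grip force at its end, in the units of the state.
- ctrl.state(): the state, without advancing time (a new reading comes with each control period).
- ctrl.camera(name): name is "side" or "top"; returns the picture (420x560x3 uint8, red, green, blue); there is no depth.
- ctrl.camera_model(name): a dict with "fx", "fy", "cx", "cy" (pixels), "R" (3x3) and "t" (3): a world point X has camera coordinates R X + t. Camera axes: x right, y down, z forward; pixel columns grow to the right and rows downward; lengths in m; the calibration is good to about 2 mm. A picture is of the moment at which its call begins. camera_model takes no time and is no camera call.
- ctrl.close_job(): hands the job in; it is judged then, once.
Trained networks look in the newest picture that a camera, given by its name, has taken for a name from the list of things; names that differ only in an ending like _2 or _b are one class to them, and where a whole thing is asked for, a point or a joint stands for the part that bears it (a point fixed in the world has none). Each returns a list of dicts, best first, with "conf" (0 to 1); they miss things now and then, are a little off and sometimes report something else, mostly with a low value. They report only what shows in the picture. A call takes as long as a camera call. They do not tell look-alikes from the thing itself.
- ctrl.recognise(target, camera): "xy" ([column, row] in pixels, amid what is visible of it).
- ctrl.masks_of(target, camera): "mask" (420x560 bool, what is visible of it) and "xy" ([column, row] in pixels, amid what is visible of it).
The state is a dict: "time": time; "q": joint angles; "joint_vel": joint speeds; "joint_efforts": joint torques, N m; "position": TCP position; "ee_rot": TCP orientation; "wrist_force": force on the tool from outside, world axes, zero at the start; "wrist_torque": the same for the moment, N m; "opening": finger opening in m; "gripper_force": force on a finger pad.
Only numpy, scipy, OpenCV 4.12 (cv2) and the standard library are available. Lean on these libraries where they do the work, as an engineer would, in place of code of your own. Each camera call takes 0.05 s, during which the arm holds its last target. There are 200 camera calls.

## Working session

There is one attempt and no reset: what is moved stays moved. The work goes in short steps, Python scripts to look and compute and a shell command to move; the robot and the scene stay as the last step left them, time stands still between calls to the robot, and variables do not carry over. Pictures are saved under pics/ and viewed, at most 10 in all, crops included, and the job is handed in when it is done.

```bash
mkdir -p pics; python3 - <<'E'
from workcell import ctrl
import cv2,numpy as np
s=ctrl.state();print({k:np.round(v,3).tolist() for k,v in s.items()}, ctrl.hold_point_z)
for n in("side","top"):
    im=ctrl.camera(n);cv2.imwrite(f"pics/{n}0.png",im[...,::-1])
    for t in("jug","jug_handle","jug_mouth","tub","tub_in","mat","mat_top","bottle","tipbox","tuberack","adapter4_center"):
        print(n,t,[(np.round(d["xy"],1).tolist(),round(d["conf"],2)) for d in ctrl.recognise(t,n)][:7])
    m=ctrl.camera_model(n);print({k:np.round(v,3).tolist() for k,v in m.items()})
E
```

```text
{'time': 0.0, 'q': [1.18, 0.218, 1.615, 0.0, 1.311, -0.112], 'joint_vel': [0.001, 0.001, 0.0, 0.001, 0.002, -0.002], 'joint_efforts': [0.0, -39.685, -30.385, -0.0, 0.01, 0.0], 'position': [0.172, 0.6, 0.23], 'ee_rot': [0.139, 0.99, -0.001, -0.0], 'wrist_force': [-0.405, -0.15, -0.654], 'wrist_torque': [-0.011, -0.003, -0.051], 'gripper_force': 0.0, 'opening': 0.085} -0.0187
side jug [([313.0, 291.0], 0.58)]
side jug_handle [([311.0, 288.2], 0.89)]
side jug_mouth [([315.7, 291.0], 0.58)]
side tub [([291.5, 221.0], 0.83)]
side tub_in [([293.9, 222.7], 0.92)]
side mat [([326.4, 163.3], 0.57)]
side mat_top [([327.4, 165.1], 0.57)]
side bottle [([213.8, 197.3], 0.73)]
side tipbox [([247.0, 145.5], 0.72)]
side tuberack [([208.4, 335.6], 0.89)]
side adapter4_center [([303.2, 354.4], 0.65), ([266.9, 297.9], 0.47)]
{'fx': 388.027, 'fy': 388.027, 'cx': 285.306, 'cy': 208.345, 'R': [[-0.994, -0.104, 0.016], [-0.083, 0.683, -0.726], [0.064, -0.723, -0.688]], 't': [0.568, 0.086, 1.055]}
top jug [([166.2, 258.9], 0.68)]
top jug_handle [([166.0, 260.2], 0.8)]
top jug_mouth [([166.3, 259.4], 0.57)]
top tub [([283.9, 216.0], 0.84)]
top tub_in [([166.6, 241.4], 0.71), ([282.4, 214.2], 0.69)]
top mat [([409.6, 253.4], 0.9)]
top mat_top [([410.9, 251.4], 0.7)]
top bottle [([295.4, 117.9], 0.63), ([169.0, 255.6], 0.31)]
top tipbox [([416.1, 138.9], 0.94), ([285.3, 212.0], 0.62)]
top tuberack [([134.7, 156.0], 0.97), ([167.3, 257.1], 0.48)]
top adapter4_center [([127.9, 241.3], 0.66), ([216.4, 242.5], 0.46), ([179.9, 199.5], 0.42)]
{'fx': 512.291, 'fy': 512.291, 'cx': 270.314, 'cy': 208.559, 'R': [[-0.006, -1.0, -0.016], [-0.999, 0.007, -0.039], [0.039, 0.016, -0.999]], 't': [0.053, 0.568, 1.211]}
```

View pics/side0.png

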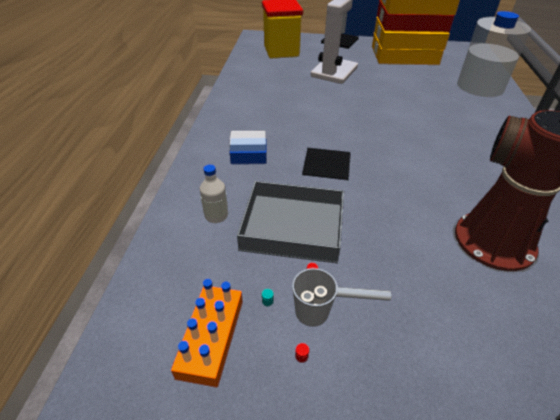

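View pics/top0.png

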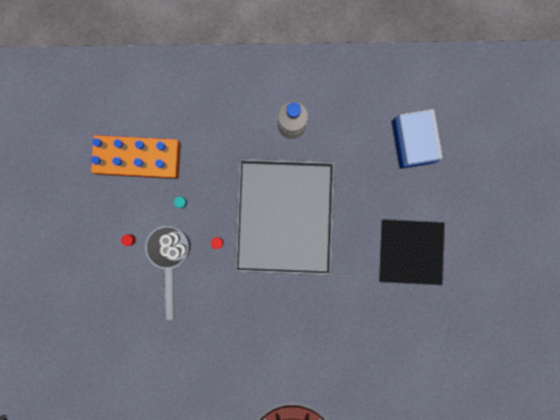

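Side view: the jug is at (313,291) with its handle running to (390,295). The tub is at (292,221), the mat at (327,163), the bottle at (214,197), the box at (247,146) and the rack at (208,336).
Top view: the jug is at (166,247) with its handle tip at (169,319). The tub is at (285,216), the mat at (412,252), and the handle points towards the robot.
Look-alikes: the red caps at top (128,240) and (217,243) and the turquoise one at (180,202) lie on the bench and aren't wanted. The white adapters are the ones inside the jug, at top (173,246). There is only one jug.

Next I'll fit the poses by silhouette, with height left free, and take a close crop.

```bash
cat > h.py <<'E'
import numpy as np,cv2
from workcell import ctrl
from scipy.optimize import minimize
M={n:ctrl.camera_model(n) for n in("side","top")}
def proj(n,P):
    m=M[n];c=np.asarray(P)@np.array(m["R"]).T+m["t"]
    return np.c_[m["fx"]*c[:,0]/c[:,2]+m["cx"],m["fy"]*c[:,1]/c[:,2]+m["cy"]]
def circ(r,z,k=32):
    a=np.arange(k)*2*np.pi/k;return np.c_[r*np.cos(a),r*np.sin(a),z+0*a]
b=circ(.01,0);bar=np.vstack([np.c_[0*b[:,0]+x,b[:,0],b[:,1]+.085] for x in(-.045,-.161)])
def box(x,y,z):return np.array([[i*x/2,j*y/2,k*z] for i in(-1,1) for j in(-1,1) for k in(0,1)])
MODELS={"jug":[np.vstack([circ(.038,0),circ(.048,.1)]),bar],"tub":[box(.26,.22,.06)],"mat":[box(.15,.15,.008)],
 "bottle":[np.vstack([circ(.034,0),circ(.034,.1)])]}
def sil(n,parts,R,t,S=4):
    im=np.zeros((420*S//2,560*S//2),np.uint8)
    for p in parts:
        q=proj(n,p@R.T+t);h=cv2.convexHull(((q+.5)*S/2*16-8).astype(np.int32).reshape(-1,1,2))
        cv2.fillConvexPoly(im,h,1,shift=4)
    return im>0
def rz(a):return np.array([[np.cos(a),-np.sin(a),0],[np.sin(a),np.cos(a),0],[0,0,1]])
def masks(name):
    out={}
    for n in M:
        d=ctrl.masks_of(name,n)
        if d: out[n]=cv2.resize(d[0]["mask"].astype(np.uint8),(1120,840),interpolation=cv2.INTER_NEAREST)>0
    return out
def fit(name,ms,x0,Rf=lambda p:rz(p[3]),step=(.02,.02,.01,.15)):
    def cost(p):
        c=0
        for n,m in ms.items():
            s=sil(n,MODELS[name],Rf(p),p[:3]);c+=1-(s&m).sum()/max(1,(s|m).sum())
        return c
    x0=np.array(x0,float);best=None
    for k in range(3):
        sx=np.vstack([x0]+[x0+np.eye(len(x0))[i]*step[i]/(k+1) for i in range(len(x0))])
        r=minimize(cost,x0,method="Nelder-Mead",options=dict(initial_simplex=sx,xatol=1e-4,fatol=1e-4,maxiter=400));x0=r.x
    return r.x,r.fun
def guess(n,uv,z):
    m=M[n];R=np.array(m["R"]);d=R.T@[(uv[0]-m["cx"])/m["fx"],(uv[1]-m["cy"])/m["fy"],1];o=-R.T@np.array(m["t"])
    return o+d*(z-o[2])/d[2]
E
python3 - <<'E'
from h import *
for n in M: im=ctrl.camera(n)
cv2.imwrite("pics/crop.png",cv2.resize(im[140:340,80:300,::-1],(792,720)[:2],interpolation=cv2.INTER_CUBIC)[:600])
for name,uv in(("jug",(167,247)),("tub",(285,216)),("mat",(412,252))):
    ms=masks(name);g=guess("top",uv,.03)
    r=fit(name,ms,[g[0],g[1],0,0]);print(name,list(ms),np.round(r[0],4),round(r[1],3))
# triangulated handle tip
A=[];B=[]
for n,uv in(("top",(169,319)),("side",(390,295))):
    o=guess(n,uv,1);d=guess(n,uv,0)-o;d/=np.linalg.norm(d);A.append(np.eye(3)-np.outer(d,d));B.append(A[-1]@o)
print("tip",np.linalg.solve(sum(A),sum(B)))
E
```

```text
jug ['side'] [ 0.4817  0.2704 -0.0109  0.0369] 0.165
tub ['side', 'top'] [ 5.482e-01  1.580e-02  4.000e-04 -4.770e-02] 0.046
mat ['side', 'top'] [ 0.4643 -0.285   0.004  -0.0631] 0.085
tip [0.32196929 0.27492913 0.08964272]
```

View pics/crop.png

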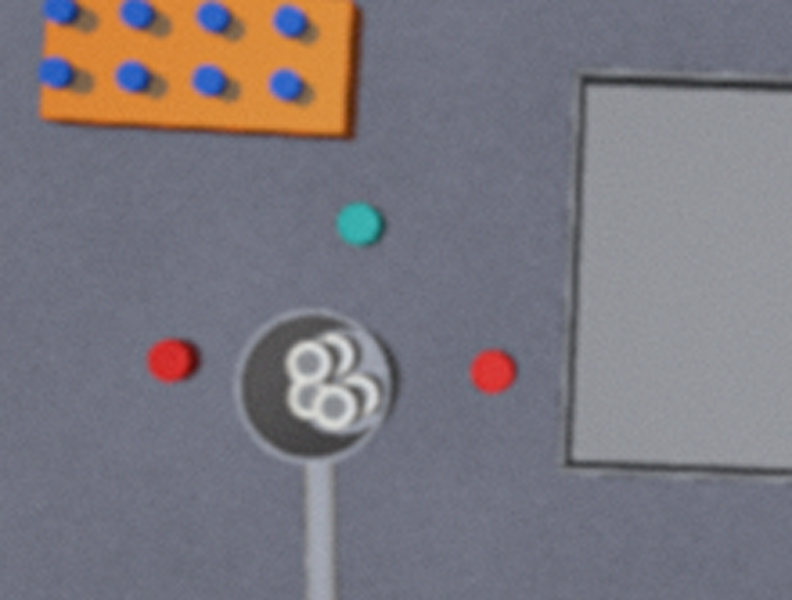

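The crop shows five white ringed adapters in the jug, at about top (173,246), and the red and turquoise decoys on the bench. The network missed the jug in the top view, so I'll repeat that fit and check the arm's TCP numbers against it.

```bash
python3 - <<'E'
from h import *
ctrl.camera("side")
for k in range(3):
    im=ctrl.camera("top");ms=masks("jug")
    if len(ms)==2:break
r=fit("jug",ms,[.482,.27,0,0]);print(list(ms),np.round(r[0],4),round(r[1],3))
for n in ms:
    s=sil(n,MODELS["jug"],rz(r[0][3]),r[0][:3]); print(n,ms[n].sum()/4,s.sum()/4,np.argwhere(ms[n]).min(0)/2,np.argwhere(ms[n]).max(0)/2,np.argwhere(s).min(0)/2,np.argwhere(s).max(0)/2)
# rim ellipse by edge in top: rim outer circle via Hough, handle edge line
g=cv2.cvtColor(im,cv2.COLOR_RGB2GRAY)
print(cv2.HoughCircles(g[200:300,100:230],cv2.HOUGH_GRADIENT,1,50,param1=60,param2=20,minRadius=18,maxRadius=26))
for row in(285,300,312):print(row,g[row,155:185])
E
python3 -m pendant '[{"grip":1}]'
```

```text
['side', 'top'] [0.4816 0.2783 0.0007 0.0277] 0.442
side 2304.0 2693.0 [268. 293.] [326.5 391.5] [268.  292.5] [327. 392.]
top 1506.0 2065.5 [226. 146.] [319.5 191.5] [225.5 145.5] [320.  191.5]
[[[67.5 47.5 20.7]]]
285 [115 113 111 112 115 114 115 108 110 111 140 160 164 163 166 160 150 131
 110 111 112 114 116 115 115 116 116 112 113 114]
300 [112 110 110 108 110 113 117 115 110 119 137 151 160 163 163 160 151 128
 111 104 107 114 114 116 115 114 115 114 115 114]
312 [111 112 113 112 110 111 111 111 108 110 128 151 161 162 161 159 156 134
 115 106 113 111 116 113 108 110 113 112 113 110]schema error: expected keys grip, tx, ty, tz, roll
```

```bash
cat >> h.py <<'E'
from scipy.spatial.transform import Rotation as Ro
def rel(x,y,z,ydeg=None):
    s=ctrl.state();R=Ro.from_quat(s["ee_rot"]).as_matrix();d=R.T@(np.array([x,y,z])-s["position"])*1000
    o="tx %.0f ty %.0f tz %.0f"%tuple(d)
    if ydeg is not None:
        a=np.degrees(np.arctan2(R[1,1],R[0,1]));o+=" roll %.1f"%(-((ydeg-a+90)%180-90))
    print(o,"t",round(s["time"],2),"pos",np.round(s["position"],4),"F",np.round(s["wrist_force"],1),"T",np.round(s["wrist_torque"],2),"open",round(s["opening"],4),"gf",round(s["gripper_force"],1))
E
python3 -c "
from h import *
rel(.385,.2756,.17,91.6);rel(.385,.2756,.066)"
```

```text
tx -294 ty -254 tz 61 roll -17.6 t 1.8 pos [0.172  0.6009 0.2313] F [-0.4  0.2  0.8] T [ 0.02  0.   -0.02] open 0.0854 gf 0.0
tx -294 ty -254 tz 165 t 1.8 pos [0.172  0.6009 0.2313] F [-0.4  0.2  0.8] T [ 0.02  0.   -0.02] open 0.0854 gf 0.0
```

```bash
python3 -m pendant '[{"grip":1,"tx":-40,"ty":-34,"tz":8,"roll":-3},{"grip":1,"tx":-80,"ty":-68,"tz":16,"roll":-6},{"grip":1,"tx":-115,"ty":-100,"tz":24,"roll":-9},{"grip":1,"tx":-150,"ty":-132,"tz":32,"roll":-12},{"grip":1,"tx":-185,"ty":-160,"tz":40,"roll":-15}]'; python3 -c "
from h import *
rel(.385,.2756,.12,91.6)"
```

```text
time: 2.3
position: [0.3064, 0.3944, 0.1912]
ee_rot: [0.007, 1.0, 0.0, 0.0]
wrist_force: [0.8, -0.2, -0.1]
opening: 0.0854
gripper_force: 0.0
tx -80 ty -118 tz 71 roll -2.4 t 2.3 pos [0.3064 0.3944 0.1912] F [ 0.8 -0.2 -0.1] T [-0.03 -0.06  0.11] open 0.0854 gf 0.0
```

```bash
python3 -m pendant '[{"grip":1,"tx":-27,"ty":-40,"tz":10,"roll":-1},{"grip":1,"tx":-54,"ty":-80,"tz":20,"roll":-2},{"grip":1,"tx":-80,"ty":-118,"tz":30,"roll":-2.4},{"grip":1,"tx":-80,"ty":-118,"tz":60,"roll":-2.4},{"grip":1,"tx":-80,"ty":-118,"tz":71,"roll":-2.4}]'; python3 -c "
from h import *
rel(.385,.2756,.066,91.6)"
```

```text
time: 2.8
position: [0.383, 0.2748, 0.1182]
ee_rot: [-0.011, 1.0, -0.001, -0.002]
wrist_force: [-0.3, -0.5, -1.1]
opening: 0.085
gripper_force: 0.0
tx -2 ty 1 tz 52 roll -0.4 t 2.8 pos [0.383  0.2748 0.1182] F [-0.3 -0.5 -1.1] T [-0.04  0.06  0.01] open 0.085 gf 0.0
```

```bash
python3 -m pendant '[{"grip":1,"tx":-2,"ty":1,"tz":30,"roll":0},{"grip":1,"tx":-2,"ty":1,"tz":52,"roll":0},{"grip":1,"tx":-2,"ty":1,"tz":52,"roll":0},{"grip":-0.55,"tx":-2,"ty":1,"tz":52,"roll":0},{"grip":-0.55,"tx":-2,"ty":1,"tz":52,"roll":0}]'; python3 -m pendant '[{"grip":-0.55,"tx":0,"ty":0,"tz":0,"roll":0},{"grip":-0.55,"tx":0,"ty":0,"tz":0,"roll":0},{"grip":-0.55,"tx":0,"ty":0,"tz":0,"roll":0},{"grip":-0.55,"tx":0,"ty":0,"tz":0,"roll":0}]';python3 -m pendant '[{"grip":-0.6,"tx":0,"ty":0,"tz":0,"roll":0},{"grip":-0.6,"tx":0,"ty":0,"tz":0,"roll":0},{"grip":-0.6,"tx":0,"ty":0,"tz":0,"roll":0}]'; python3 -m pendant '[{"grip":-1,"tx":0,"ty":0,"tz":0,"roll":0},{"grip":-1,"tx":0,"ty":0,"tz":0,"roll":0},{"grip":-1,"tx":0,"ty":0,"tz":0,"roll":0}]'
```

```text
time: 3.3
position: [0.3867, 0.279, 0.0698]
ee_rot: [-0.013, 1.0, 0.001, 0.001]
wrist_force: [-0.0, 0.1, 0.6]
opening: 0.0588
gripper_force: 0.0
time: 3.7
position: [0.3861, 0.2779, 0.069]
ee_rot: [-0.012, 1.0, 0.0, 0.0]
wrist_force: [-1.4, -1.5, 3.6]
opening: 0.0194
gripper_force: 13.5
time: 4.0
position: [0.386, 0.2779, 0.069]
ee_rot: [-0.012, 1.0, -0.0, 0.0]
wrist_force: [-1.7, -1.9, 6.1]
opening: 0.0181
gripper_force: 54.2
time: 4.3
position: [0.3859, 0.2779, 0.069]
ee_rot: [-0.012, 1.0, -0.0, -0.0]
wrist_force: [-2.5, -0.8, 5.6]
opening: 0.018
gripper_force: 58.3
```

```bash
python3 -m pendant '[{"grip":-1,"tx":0,"ty":0,"tz":-10,"roll":0},{"grip":-1,"tx":0,"ty":0,"tz":-25,"roll":0},{"grip":-1,"tx":0,"ty":0,"tz":-45,"roll":0},{"grip":-1,"tx":0,"ty":0,"tz":-65,"roll":0},{"grip":-1,"tx":0,"ty":0,"tz":-65,"roll":0}]'; python3 - <<'E'
from h import *
c=np.array([.5482,.0158])
def tub(x,y): return c+rz(-.048)[:2,:2]@[x,y]
for y in(165,152,110):
    p=tub(-.051,y/1000);print(y,p);rel(*p,.134,90-2.75)
for n in M:
    im=ctrl.camera(n);cv2.imwrite(f"pics/{n}1.png",im[...,::-1])
a=cv2.imread("pics/side1.png")[150:420,150:430]
cv2.imwrite("pics/lift.png",cv2.resize(a,None,fx=2,fy=2))
print(guess("top",(217,243),.03),guess("top",(180,202),.03))
E
```

```text
time: 4.8
position: [0.3875, 0.2789, 0.1358]
ee_rot: [-0.012, 1.0, 0.001, 0.002]
wrist_force: [1.2, -0.2, -2.7]
opening: 0.0181
gripper_force: 58.6
165 [0.5051757  0.18305702]
tx -115 ty -99 tz 2 roll 4.2 t 4.8 pos [0.3875 0.2789 0.1358] F [ 1.2 -0.2 -2.7] T [ 0.07  0.26 -0.02] open 0.0181 gf 58.6
152 [0.50455194 0.17007199]
tx -114 ty -112 tz 2 roll 4.2 t 4.8 pos [0.3875 0.2789 0.1358] F [ 1.2 -0.2 -2.7] T [ 0.07  0.26 -0.02] open 0.0181 gf 58.6
110 [0.50253671 0.12812036]
tx -111 ty -154 tz 2 roll 4.2 t 4.8 pos [0.3875 0.2789 0.1358] F [ 1.2 -0.2 -2.7] T [ 0.07  0.26 -0.02] open 0.0181 gf 58.6
[0.4872783  0.17508742 0.03      ] [0.58424538 0.26230082 0.03      ]
```

View pics/lift.png

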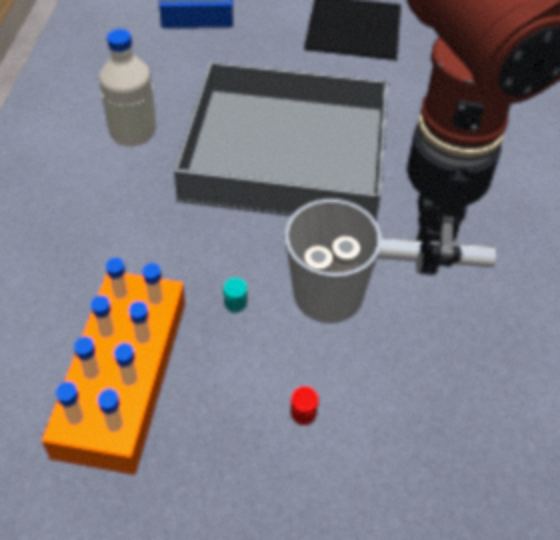

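The jug hangs upright in the grip, with its mouth at crop (333,238), and there is no droop. Next I'll carry it over beside the tub wall.

```bash
python3 -m pendant '[{"grip":-1,"tx":-23,"ty":-20,"tz":0,"roll":1},{"grip":-1,"tx":-46,"ty":-40,"tz":0,"roll":2},{"grip":-1,"tx":-69,"ty":-60,"tz":0,"roll":3},{"grip":-1,"tx":-92,"ty":-80,"tz":0,"roll":4.2},{"grip":-1,"tx":-112,"ty":-97,"tz":0,"roll":4.2}]'; python3 -m pendant '[{"grip":-1,"tx":-3,"ty":-2,"tz":5,"roll":0},{"grip":-1,"tx":-3,"ty":-2,"tz":15,"roll":0},{"grip":-1,"tx":-3,"ty":-2,"tz":25,"roll":0},{"grip":-1,"tx":-3,"ty":-2,"tz":25,"roll":0}]';python3 - <<'E'
from h import *
c=np.array([.5482,.0158])
s=ctrl.state();print("tub frame",rz(.048)[:2,:2]@(s["position"][:2]-c));rel(.504,.170,.109,90-2.75)
E
```

```text
time: 5.4
position: [0.4994, 0.1822, 0.1309]
ee_rot: [0.025, 1.0, -0.001, -0.002]
wrist_force: [0.3, 1.1, -2.8]
opening: 0.0183
gripper_force: 59.1
time: 5.8
position: [0.4992, 0.1815, 0.1047]
ee_rot: [0.024, 1.0, -0.001, -0.004]
wrist_force: [-1.0, 0.2, -3.9]
opening: 0.0181
gripper_force: 59.0
tub frame [-0.05686988  0.16319279]
tx -5 ty -11 tz -4 roll 0.0 t 5.8 pos [0.4992 0.1815 0.1047] F [-1.   0.2 -3.9] T [ 0.03  0.37 -0.05] open 0.0181 gf 59.0
```

```bash
python3 -m pendant '[{"grip":-1,"tx":0,"ty":-7,"tz":0,"roll":0},{"grip":-1,"tx":0,"ty":-14,"tz":-1,"roll":0},{"grip":-1,"tx":0,"ty":-21,"tz":-4,"roll":0},{"grip":-1,"tx":0,"ty":-28,"tz":-7,"roll":0},{"grip":-1,"tx":0,"ty":-35,"tz":-10,"roll":0}]'; python3 -m pendant '[{"grip":-1,"tx":0,"ty":-6,"tz":-1,"roll":0},{"grip":-1,"tx":0,"ty":-12,"tz":-2,"roll":0},{"grip":-1,"tx":0,"ty":-18,"tz":-2,"roll":0},{"grip":-1,"tx":0,"ty":-25,"tz":-2,"roll":0},{"grip":-1,"tx":0,"ty":-25,"tz":-2,"roll":0}]'
python3 - <<'E'
from h import *
c=np.array([.5482,.0158])
s=ctrl.state();print("tub frame",rz(.048)[:2,:2]@(s["position"][:2]-c));rel(.504,.170,.109,90-2.75)
a=[]
for n,(r,cc) in {"side":(140,180),"top":(110,160)}.items():
    im=ctrl.camera(n)[r:r+200,cc:cc+200,::-1];a.append(cv2.resize(im,(400,400)))
cv2.imwrite("pics/tip1.png",np.hstack(a))
E
```

```text
time: 6.3
position: [0.5028, 0.1482, 0.1202]
ee_rot: [0.024, 1.0, 0.002, 0.002]
wrist_force: [0.6, 8.9, -0.3]
opening: 0.0178
gripper_force: 62.8
time: 6.8
position: [0.5032, 0.1243, 0.1242]
ee_rot: [0.024, 1.0, 0.004, 0.004]
wrist_force: [-2.2, 9.8, 5.2]
opening: 0.0184
gripper_force: 67.8
tub frame [-0.05017317  0.10619691]
tx 1 ty 46 tz 16 roll 0.0 t 6.8 pos [0.5032 0.1243 0.1242] F [-2.2  9.8  5.2] T [2.22 0.03 0.82] open 0.0184 gf 67.8
```

View pics/tip1.png

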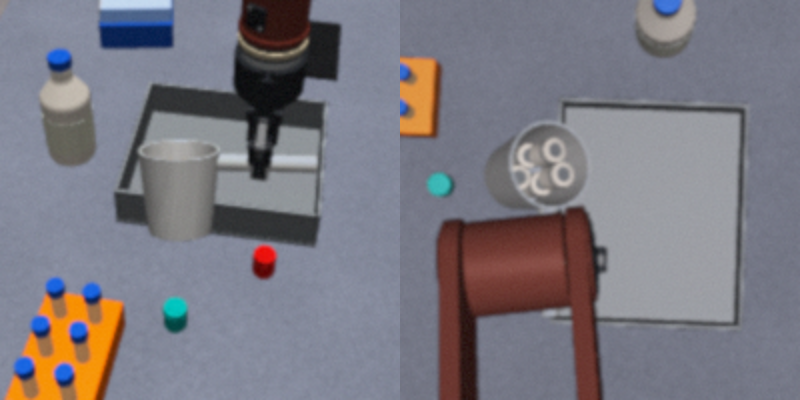

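The push works. The jug leans about 35–40° over the wall with its mouth towards the tub (top crop (548,165)), and yaw slip is negligible at about 11 N. I'll carry on round the wall corner.

```bash
python3 -m pendant '[{"grip":-1,"tx":0,"ty":-8,"tz":2,"roll":0},{"grip":-1,"tx":0,"ty":-16,"tz":4,"roll":0},{"grip":-1,"tx":0,"ty":-25,"tz":7,"roll":0},{"grip":-1,"tx":0,"ty":-32,"tz":12,"roll":0},{"grip":-1,"tx":0,"ty":-39,"tz":17,"roll":0}]'; python3 -m pendant '[{"grip":-1,"tx":0,"ty":-6,"tz":4.5,"roll":0},{"grip":-1,"tx":0,"ty":-11,"tz":11,"roll":0},{"grip":-1,"tx":0,"ty":-16,"tz":18,"roll":0},{"grip":-1,"tx":0,"ty":-20,"tz":25,"roll":0},{"grip":-1,"tx":0,"ty":-20,"tz":25,"roll":0}]'
python3 - <<'E'
from h import *
c=np.array([.5482,.0158])
s=ctrl.state();print("tub frame",rz(.048)[:2,:2]@(s["position"][:2]-c));rel(.504,.170,.109,90-2.75)
a=[]
for n,(r,cc) in {"side":(140,180),"top":(110,160)}.items():
    im=ctrl.camera(n)[r:r+200,cc:cc+200,::-1];a.append(cv2.resize(im,(400,400)))
cv2.imwrite("pics/tip2.png",np.hstack(a))
E
```

```text
time: 7.4
position: [0.5015, 0.0845, 0.1074]
ee_rot: [0.024, 1.0, 0.003, 0.004]
wrist_force: [-1.2, 6.8, 5.8]
opening: 0.0179
gripper_force: 60.1
time: 7.9
position: [0.498, 0.0612, 0.0778]
ee_rot: [0.025, 1.0, -0.001, 0.001]
wrist_force: [2.0, -2.5, 3.4]
opening: 0.0175
gripper_force: 60.5
tub frame [-0.05229928  0.04290861]
tx -1 ty 109 tz -31 roll -0.1 t 7.9 pos [0.498  0.0612 0.0778] F [ 2.  -2.5  3.4] T [-0.07 -0.62 -0.24] open 0.0175 gf 60.5
```

View pics/tip2.png

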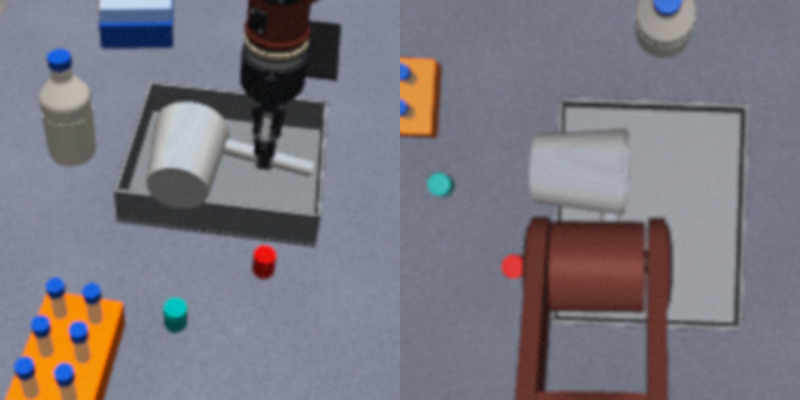

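The jug now lies across the wall at roughly 90–100°. In the side crop the bar slopes from (228,145) to (312,170), so it has pitched about 12° in the pads and I need to go lower. I'll loosen the grip a little while pressing down.

```bash
python3 -m pendant '[{"grip":-0.57,"tx":0,"ty":-1,"tz":6,"roll":0},{"grip":-0.57,"tx":0,"ty":-2,"tz":13,"roll":0},{"grip":-0.57,"tx":0,"ty":-3,"tz":20,"roll":0},{"grip":-0.57,"tx":0,"ty":-3,"tz":27,"roll":0},{"grip":-0.57,"tx":0,"ty":-3,"tz":34,"roll":0}]'; python3 -m pendant '[{"grip":-0.57,"tx":0,"ty":0,"tz":5,"roll":0},{"grip":-0.57,"tx":0,"ty":0,"tz":10,"roll":0},{"grip":-0.57,"tx":0,"ty":0,"tz":10,"roll":0}]'
python3 - <<'E'
from h import *
c=np.array([.5482,.0158])
s=ctrl.state();print("tub frame",rz(.048)[:2,:2]@(s["position"][:2]-c));rel(.504,.170,.109,90-2.75)
a=[]
for n,(r,cc) in {"side":(140,180),"top":(110,160)}.items():
    im=ctrl.camera(n)[r:r+200,cc:cc+200,::-1];a.append(cv2.resize(im,(400,400)))
cv2.imwrite("pics/tip3.png",np.hstack(a))
E
```

```text
time: 8.5
position: [0.4966, 0.0595, 0.0432]
ee_rot: [0.024, 1.0, -0.0, -0.001]
wrist_force: [-0.4, -2.2, 1.6]
opening: 0.0185
gripper_force: 36.2
time: 8.8
position: [0.4975, 0.0595, 0.0341]
ee_rot: [0.024, 1.0, -0.0, 0.0]
wrist_force: [-0.6, -2.5, 2.2]
opening: 0.0188
gripper_force: 36.5
tub frame [-0.05278057  0.04121575]
tx -1 ty 111 tz -75 roll -0.0 t 8.8 pos [0.4975 0.0595 0.0341] F [-0.6 -2.5  2.2] T [-0.36 -0.12 -0.28] open 0.0188 gf 36.5
```

View pics/tip3.png

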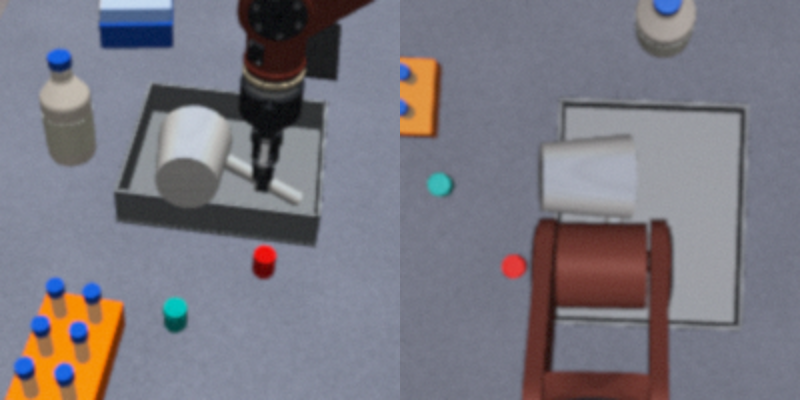

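The tilt is about 105°, but the bar has pitched about 25° (side crop (228,160) to (300,198)) and the adapters are still inside. I'll lift, shift so the bar's free end rests on the tub's front wall to cancel the pitch, and press down again with that wall as a second support.

```bash
python3 -m pendant '[{"grip":-1,"tx":0,"ty":0,"tz":0,"roll":0},{"grip":-1,"tx":0,"ty":-2,"tz":-15,"roll":0},{"grip":-1,"tx":0,"ty":-3,"tz":-35,"roll":0},{"grip":-1,"tx":0,"ty":-3,"tz":-55,"roll":0},{"grip":-1,"tx":0,"ty":-3,"tz":-70,"roll":0}]'; python3 -m pendant '[{"grip":-1,"tx":10,"ty":0,"tz":0,"roll":0},{"grip":-1,"tx":20,"ty":0,"tz":0,"roll":0},{"grip":-1,"tx":20,"ty":0,"tz":10,"roll":0},{"grip":-1,"tx":20,"ty":0,"tz":20,"roll":0},{"grip":-1,"tx":20,"ty":0,"tz":27,"roll":0}]';  python3 -m pendant '[{"grip":-1,"tx":0,"ty":0,"tz":5,"roll":0},{"grip":-1,"tx":0,"ty":0,"tz":10,"roll":0},{"grip":-1,"tx":0,"ty":0,"tz":15,"roll":0},{"grip":-1,"tx":0,"ty":0,"tz":20,"roll":0},{"grip":-1,"tx":0,"ty":0,"tz":20,"roll":0}]'
python3 - <<'E'
from h import *
c=np.array([.5482,.0158])
s=ctrl.state();print("tub frame",rz(.048)[:2,:2]@(s["position"][:2]-c));rel(.504,.170,.109,90-2.75)
a=[]
for n,(r,cc) in {"side":(140,180),"top":(110,160)}.items():
    im=ctrl.camera(n)[r:r+200,cc:cc+200,::-1];a.append(cv2.resize(im,(400,400)))
cv2.imwrite("pics/tip4.png",np.hstack(a))
E
```

```text
time: 9.4
position: [0.495, 0.0574, 0.1037]
ee_rot: [0.024, 1.0, 0.0, -0.002]
wrist_force: [1.0, 0.3, -3.4]
opening: 0.0175
gripper_force: 58.5
time: 9.9
position: [0.479, 0.0577, 0.0766]
ee_rot: [0.024, 1.0, 0.0, 0.002]
wrist_force: [6.2, -1.0, 2.2]
opening: 0.0176
gripper_force: 59.6
time: 10.4
position: [0.4863, 0.0571, 0.0612]
ee_rot: [0.024, 1.0, -0.0, 0.01]
wrist_force: [8.0, -1.0, 5.2]
opening: 0.0176
gripper_force: 60.3
tub frame [-0.06380704  0.03828783]
tx -13 ty 114 tz -48 roll -0.0 t 10.4 pos [0.4863 0.0571 0.0612] F [ 8.  -1.   5.2] T [-0.02 -1.59  0.07] open 0.0176 gf 60.3
```

View pics/tip4.png

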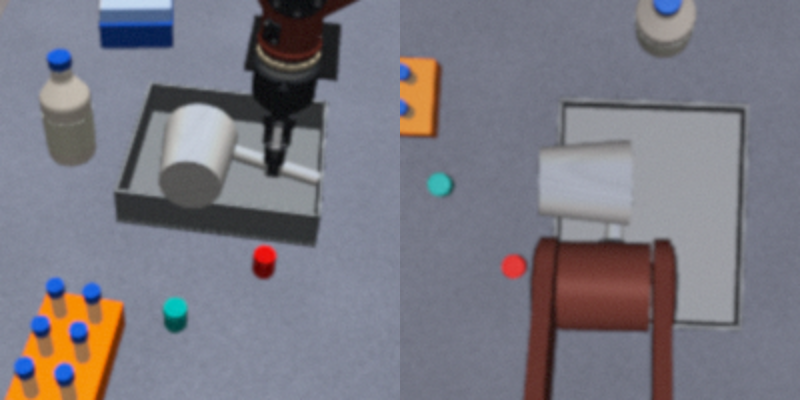

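The bar end caught the inner edge of the front wall (side crop (320,178), Fx 8 N). I'll lift, go farther out, and lower again.

```bash
python3 -m pendant '[{"grip":-1,"tx":-6,"ty":0,"tz":-15,"roll":0},{"grip":-1,"tx":-6,"ty":0,"tz":-35,"roll":0},{"grip":-1,"tx":-6,"ty":0,"tz":-55,"roll":0},{"grip":-1,"tx":5,"ty":0,"tz":-60,"roll":0},{"grip":-1,"tx":17,"ty":0,"tz":-60,"roll":0}]'; python3 -m pendant '[{"grip":-1,"tx":3,"ty":0,"tz":10,"roll":0},{"grip":-1,"tx":3,"ty":0,"tz":20,"roll":0},{"grip":-1,"tx":3,"ty":0,"tz":30,"roll":0},{"grip":-1,"tx":3,"ty":0,"tz":38,"roll":0},{"grip":-1,"tx":3,"ty":0,"tz":38,"roll":0}]'
python3 - <<'E'
from h import *
c=np.array([.5482,.0158])
s=ctrl.state();print("tub frame",rz(.048)[:2,:2]@(s["position"][:2]-c));rel(.504,.170,.109,90-2.75)
E
python3 -m pendant '[{"grip":-1,"tx":0,"ty":0,"tz":6,"roll":0},{"grip":-1,"tx":0,"ty":0,"tz":12,"roll":0},{"grip":-1,"tx":0,"ty":0,"tz":18,"roll":0},{"grip":-1,"tx":0,"ty":0,"tz":23,"roll":0},{"grip":-1,"tx":0,"ty":0,"tz":23,"roll":0}]'
python3 - <<'E'
from h import *
c=np.array([.5482,.0158])
s=ctrl.state();print("tub frame",rz(.048)[:2,:2]@(s["position"][:2]-c));rel(.504,.170,.109,90-2.75)
a=[]
for n,(r,cc) in {"side":(140,180),"top":(110,160)}.items():
    im=ctrl.camera(n)[r:r+200,cc:cc+200,::-1];a.append(cv2.resize(im,(400,400)))
cv2.imwrite("pics/tip5.png",np.hstack(a))
E
```

```text
time: 11.0
position: [0.4604, 0.0584, 0.1174]
ee_rot: [0.024, 1.0, 0.0, 0.0]
wrist_force: [-0.1, -0.9, -4.0]
opening: 0.0176
gripper_force: 59.3
time: 11.5
position: [0.4554, 0.0586, 0.077]
ee_rot: [0.024, 1.0, -0.0, -0.002]
wrist_force: [-0.8, 0.2, -3.3]
opening: 0.0177
gripper_force: 59.3
tub frame [-0.09476164  0.03830657]
tx -43 ty 114 tz -32 roll -0.0 t 11.5 pos [0.4554 0.0586 0.077 ] F [-0.8  0.2 -3.3] T [-0.15  0.34  0.04] open 0.0177 gf 59.3
time: 12.0
position: [0.4629, 0.0586, 0.0609]
ee_rot: [0.025, 1.0, 0.0, 0.005]
wrist_force: [-0.9, -0.6, 13.3]
opening: 0.0176
gripper_force: 67.0
tub frame [-0.08722446  0.03862779]
tx -36 ty 113 tz -48 roll -0.1 t 12.0 pos [0.4629 0.0586 0.0609] F [-0.9 -0.6 13.3] T [ 0.17  0.38 -0.29] open 0.0176 gf 67.0
```

View pics/tip5.png

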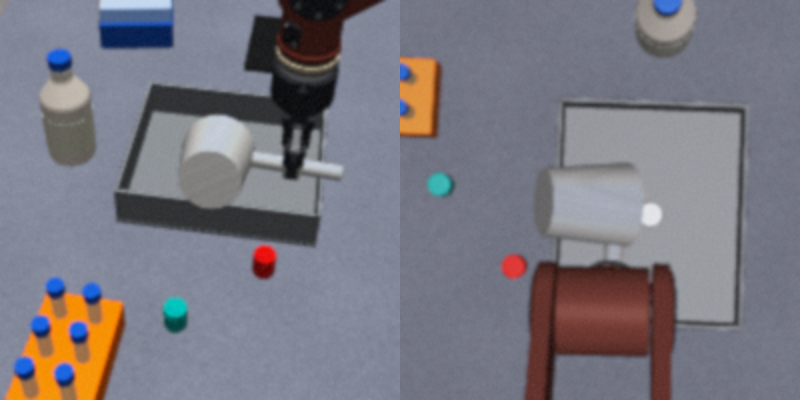

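One adapter shows at the mouth (top crop (650,214)), the bar rests on the front wall and its pitch is mostly cancelled. I'll slide the hand outward to tip the jug farther, and count adapters numerically from here.

```bash
cat >> h.py <<'E'
def tubf():
    s=ctrl.state();print("tub frame",np.round(rz(.048)[:2,:2]@(s["position"][:2]-np.array([.5482,.0158])),4),"z",round(s["position"][2],4),"t",s["time"])
def white(tag):
    im=ctrl.camera("top");cv2.imwrite(f"pics/{tag}.png",im[...,::-1])
    print([(np.round(d["xy"]).tolist(),round(d["conf"],2)) for d in ctrl.recognise("adapter1_center","top")])
    b=(im.min(2)>175).astype(np.uint8);n,l,st,ce=cv2.connectedComponentsWithStats(b)
    print("white",[(np.round(ce[i]).tolist(),int(st[i,4])) for i in range(1,n) if st[i,4]>15 and 230<ce[i][0]<340 and 155<ce[i][1]<280])
def jugpose(x0,th0=0,tag=""):
    "fit x,y,z of the foot centre, yaw, tilt about the bar(jug x), pitch"
    for n in M: ctrl.camera(n)
    ms=masks("jug");Rf=lambda p:rz(p[3])@Ro.from_euler("YX",[p[5],p[4]]).as_matrix()
    r=fit("jug",ms,list(x0)+[0] if len(x0)==5 else x0,Rf,(.02,.02,.02,.1,.2,.1));print(list(ms),np.round(r[0],3),round(r[1],3));return r[0]
E
python3 -m pendant '[{"grip":-1,"tx":0,"ty":5,"tz":1,"roll":0},{"grip":-1,"tx":0,"ty":9,"tz":2,"roll":0},{"grip":-1,"tx":0,"ty":13,"tz":3,"roll":0},{"grip":-1,"tx":0,"ty":16,"tz":3,"roll":0},{"grip":-1,"tx":0,"ty":16,"tz":3,"roll":0}]'; python3 -c "
from h import *
tubf();white('w1')"
```

```text
time: 12.6
position: [0.4648, 0.0681, 0.0609]
ee_rot: [0.024, 1.0, -0.006, 0.005]
wrist_force: [-8.1, -22.8, 32.9]
opening: 0.0179
gripper_force: 72.4
tub frame [-0.0858  0.0482] z 0.0609 t 12.6
[]
white [([287.0, 200.0], 107), ([288.0, 217.0], 110)]
```

```bash
python3 -m pendant '[{"grip":-0.57,"tx":0,"ty":0,"tz":0,"roll":0},{"grip":-0.57,"tx":0,"ty":3,"tz":0,"roll":0},{"grip":-0.57,"tx":0,"ty":6,"tz":0,"roll":0},{"grip":-0.57,"tx":0,"ty":6,"tz":0,"roll":0}]'; python3 -c "
from h import *
tubf();white('w2');jugpose([.55,.1,.1,-.05,1.9])"
```

```text
time: 13.1
position: [0.4652, 0.0742, 0.0607]
ee_rot: [0.024, 1.0, -0.006, 0.006]
wrist_force: [-7.9, -22.7, 31.3]
opening: 0.0188
gripper_force: 51.3
tub frame [-0.0857  0.0544] z 0.0607 t 13.1
[([288.0, 218.0], 0.33)]
white [([287.0, 200.0], 107), ([288.0, 217.0], 109), ([278.0, 219.0], 30)]
['side', 'top'] [ 0.566  0.139  0.12  -0.084  2.093 -0.054] 0.359
```

```bash
python3 -m pendant '[{"grip":-0.57,"tx":0,"ty":3,"tz":-1,"roll":0},{"grip":-0.57,"tx":0,"ty":6,"tz":-2,"roll":0},{"grip":-0.57,"tx":0,"ty":9,"tz":-2,"roll":0},{"grip":-0.57,"tx":0,"ty":12,"tz":-2,"roll":0},{"grip":-0.57,"tx":0,"ty":12,"tz":-2,"roll":0}]'; python3 -c "
from h import *
tubf();white('w3');jugpose([.566,.139,.12,-.084,2.2,-.05])"
```

```text
time: 13.9
position: [0.4652, 0.0863, 0.0621]
ee_rot: [0.024, 1.0, -0.006, 0.005]
wrist_force: [-7.6, -23.5, 28.2]
opening: 0.0182
gripper_force: 60.6
tub frame [-0.0863  0.0665] z 0.0621 t 13.9
[([298.0, 205.0], 0.17)]
white [([287.0, 200.0], 108), ([276.0, 216.0], 84), ([288.0, 217.0], 110)]
['side', 'top'] [ 0.568  0.15   0.123 -0.146  2.038 -0.106] 0.268
```

```bash
python3 -m pendant '[{"grip":-1,"tx":0,"ty":0,"tz":0,"roll":0},{"grip":-1,"tx":-3,"ty":-5,"tz":-15,"roll":0},{"grip":-1,"tx":-6,"ty":-12,"tz":-35,"roll":0},{"grip":-1,"tx":-10,"ty":-20,"tz":-50,"roll":0},{"grip":-1,"tx":-10,"ty":-20,"tz":-50,"roll":0}]'; python3 -c "
from h import *
tubf();white('w4');p=jugpose([.57,.13,.16,-.1,2.05,-.1])
im=ctrl.camera('side')[130:290,180:380,::-1];t=ctrl.camera('top')[110:270,180:380,::-1]
cv2.imwrite('pics/look.png',np.hstack([cv2.resize(im,(400,320),interpolation=2),cv2.resize(t,(400,320),interpolation=2)]))"
```

```text
time: 14.7
position: [0.4714, 0.0715, 0.1084]
ee_rot: [0.025, 1.0, 0.0, 0.004]
wrist_force: [0.2, -0.2, -1.4]
opening: 0.0181
gripper_force: 60.0
tub frame [-0.0793  0.0519] z 0.1084 t 14.7
[]
white [([287.0, 200.0], 107), ([288.0, 217.0], 111), ([277.0, 218.0], 51)]
['side', 'top'] [ 0.566  0.144  0.161 -0.044  2.057 -0.036] 0.27
```

View pics/look.png

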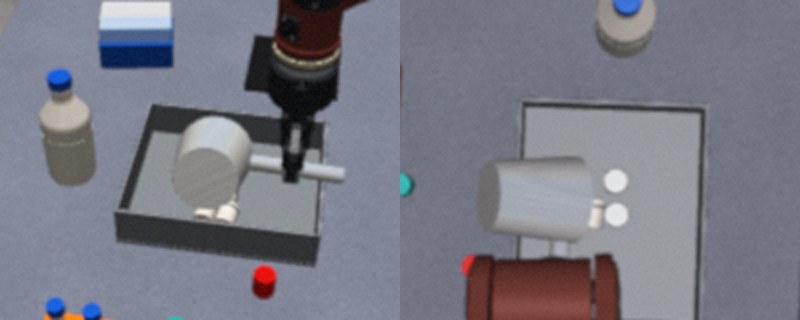

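The last picture shows two standing adapters at top crop (615,181) and (615,215), one lying at (597,212), and two near the wall at side crop (205,213) and (228,210). I'll shake the jug while moving it to the far half of the tub, then count numerically.

```bash
python3 -m pendant '[{"grip":-1,"tx":0,"ty":-30,"tz":-15,"roll":0},{"grip":-1,"tx":0,"ty":-60,"tz":-15,"roll":0},{"grip":-1,"tx":0,"ty":-80,"tz":-15,"roll":0},{"grip":-1,"tx":0,"ty":-65,"tz":-15,"roll":0},{"grip":-1,"tx":0,"ty":-85,"tz":-15,"roll":0}]'; cat >> h.py <<'E'
def blobs(n):
    im=ctrl.camera(n);b=((im.min(2)>165)&(im.max(2).astype(int)-im.min(2)<60)).astype(np.uint8)
    k,l,st,ce=cv2.connectedComponentsWithStats(b)
    o=[]
    for i in range(1,k):
        if st[i,4]<8:continue
        w=guess(n,ce[i],.02);q=rz(.048)[:2,:2]@(w[:2]-np.array([.5482,.0158]))
        if abs(q[0])<.16 and abs(q[1])<.15:o.append((np.round(ce[i]).tolist(),int(st[i,4]),np.round(q*1000).tolist(),st[i,2:4].tolist()))
    print(n,*o,sep="\n ")
E
python3 -c "
from h import *
tubf();blobs('top');blobs('side')
for n in M:print(n,[(np.round(d['xy']).tolist(),round(d['conf'],2)) for d in ctrl.recognise('adapter1_center',n)])
F=[]
for i in range(10):
    ctrl.camera('top');F.append(ctrl.state()['wrist_force'])
print(np.mean(F,0),np.std(F,0))"
```

```text
time: 15.6
position: [0.4632, -0.0112, 0.1198]
ee_rot: [0.023, 1.0, 0.001, -0.0]
wrist_force: [-1.1, -0.0, -2.2]
opening: 0.018
gripper_force: 60.0
tub frame [-0.0836 -0.031 ] z 0.1198 t 15.6
top
 ([291.0, 208.0], 226, [21.0, -14.0], [44, 21])
 ([305.0, 200.0], 37, [42.0, -46.0], [14, 7])
 ([312.0, 201.0], 8, [39.0, -64.0], [2, 7])
 ([254.0, 206.0], 10, [22.0, 72.0], [2, 7])
 ([254.0, 218.0], 36, [-7.0, 73.0], [5, 9])
 ([289.0, 220.0], 62, [-7.0, -10.0], [33, 7])
 ([298.0, 235.0], 13, [-43.0, -32.0], [4, 5])
side
 ([279.0, 213.0], 64, [43.0, -26.0], [10, 8])
 ([294.0, 214.0], 64, [2.0, -29.0], [11, 8])
 ([292.0, 230.0], 152, [-2.0, 30.0], [14, 20])
 ([283.0, 233.0], 71, [22.0, 45.0], [10, 10])
side [([283.0, 236.0], 0.53)]
top [([417.0, 137.0], 0.27)]
[-0.05071837  0.0296468  -2.30626659] [0.72804993 0.41857137 0.64224516]
```

The force average (−2.3 N now, about −3.3 N loaded) and the blobs both say the jug is empty. To bring it upright I'll hold it low over the mat, loosen the grip so it swings foot-down onto the mat, and then raise it about its foot edge.

```bash
python3 -c "
from h import *
rel(.37,-.38,.15)"; python3 -m pendant '[{"grip":-1,"tx":0,"ty":-15,"tz":-15,"roll":0},{"grip":-1,"tx":5,"ty":-40,"tz":-30,"roll":0},{"grip":-1,"tx":10,"ty":-70,"tz":-30,"roll":0},{"grip":-1,"tx":20,"ty":-100,"tz":-30,"roll":0},{"grip":-1,"tx":30,"ty":-130,"tz":-30,"roll":0}]'; python3 -m pendant '[{"grip":-1,"tx":10,"ty":-30,"tz":0,"roll":0},{"grip":-1,"tx":20,"ty":-60,"tz":0,"roll":0},{"grip":-1,"tx":30,"ty":-90,"tz":0,"roll":0},{"grip":-1,"tx":40,"ty":-120,"tz":0,"roll":0},{"grip":-1,"tx":45,"ty":-150,"tz":0,"roll":0}]';  python3 -c "
from h import *
rel(.37,-.38,.10);blobs('top');blobs('side');jugpose([.47,-.21,.19,-.05,2.05,0])"
```

```text
tx 76 ty -371 tz -30 t 16.3 pos [ 0.4636 -0.0126  0.1203] F [ 0.2 -0.5 -2.7] T [-0.09  0.23  0.01] open 0.018 gf 60.0
time: 16.8
position: [0.4272, -0.1423, 0.1507]
ee_rot: [0.024, 1.0, -0.0, 0.0]
wrist_force: [1.1, -0.3, -2.5]
opening: 0.0177
gripper_force: 60.0
time: 17.3
position: [0.3742, -0.2899, 0.1503]
ee_rot: [0.024, 1.0, -0.0, -0.0]
wrist_force: [-0.6, 0.3, -2.2]
opening: 0.0179
gripper_force: 60.0
tx -0 ty -90 tz 50 t 17.3 pos [ 0.3742 -0.2899  0.1503] F [-0.6  0.3 -2.2] T [-0.09  0.19 -0.02] open 0.0179 gf 60.0
top
 ([287.0, 200.0], 109, [40.0, -5.0], [12, 12])
 ([260.0, 207.0], 102, [21.0, 58.0], [15, 9])
 ([276.0, 217.0], 99, [-1.0, 21.0], [10, 15])
 ([288.0, 217.0], 114, [0.0, -8.0], [12, 12])
 ([259.0, 219.0], 96, [-7.0, 61.0], [15, 9])
side
 ([279.0, 213.0], 61, [43.0, -26.0], [10, 8])
 ([294.0, 214.0], 61, [3.0, -29.0], [10, 8])
 ([293.0, 230.0], 133, [-2.0, 30.0], [13, 19])
 ([283.0, 233.0], 67, [23.0, 45.0], [9, 10])
['side', 'top'] [ 0.473 -0.217  0.209 -0.046  2.056 -0.048] 0.237
```

All five adapters are in the tub and the jug is at 118° as fitted. Now I'll lower it at the mat.

```bash
python3 -m pendant '[{"grip":-1,"tx":0,"ty":-30,"tz":0,"roll":0},{"grip":-1,"tx":0,"ty":-60,"tz":10,"roll":0},{"grip":-1,"tx":0,"ty":-90,"tz":25,"roll":0},{"grip":-1,"tx":0,"ty":-90,"tz":50,"roll":0},{"grip":-1,"tx":0,"ty":-90,"tz":75,"roll":0}]'; python3 -m pendant '[{"grip":-1,"tx":0,"ty":0,"tz":15,"roll":0},{"grip":-1,"tx":0,"ty":0,"tz":24,"roll":0},{"grip":-1,"tx":0,"ty":0,"tz":29,"roll":0},{"grip":-1,"tx":0,"ty":0,"tz":29,"roll":0}]'; python3 -m pendant '[{"grip":-0.55,"tx":0,"ty":0,"tz":0,"roll":0},{"grip":-0.54,"tx":0,"ty":0,"tz":0,"roll":0},{"grip":-0.54,"tx":0,"ty":0,"tz":0,"roll":0},{"grip":-0.54,"tx":0,"ty":0,"tz":0,"roll":0}]'; python3 -c "
from h import *
rel(.37,-.38,.046);jugpose([.472,-.3,.09,-.05,2.0,0])"
```

```text
time: 18.1
position: [0.3717, -0.3791, 0.0751]
ee_rot: [0.024, 1.0, -0.001, 0.001]
wrist_force: [-0.2, 0.9, -2.7]
opening: 0.0182
gripper_force: 59.9
time: 18.5
position: [0.3711, -0.3784, 0.0463]
ee_rot: [0.024, 1.0, 0.0, -0.0]
wrist_force: [-0.2, 0.0, -1.4]
opening: 0.0179
gripper_force: 59.9
time: 18.9
position: [0.3714, -0.3793, 0.0472]
ee_rot: [0.024, 1.0, -0.001, 0.001]
wrist_force: [-0.0, -0.1, -0.4]
opening: 0.0196
gripper_force: 6.8
tx 1 ty -1 tz 1 t 18.9 pos [ 0.3714 -0.3793  0.0472] F [-0.  -0.1 -0.4] T [ 0.04 -0.04  0.04] open 0.0196 gf 6.8
['side'] [ 0.473 -0.295  0.084 -0.036  1.959  0.121] 0.11
```

```bash
python3 -m pendant '[{"grip":-0.535,"tx":0,"ty":0,"tz":0,"roll":0},{"grip":-0.53,"tx":0,"ty":0,"tz":0,"roll":0},{"grip":-0.525,"tx":0,"ty":0,"tz":0,"roll":0},{"grip":-0.525,"tx":0,"ty":0,"tz":0,"roll":0},{"grip":-0.525,"tx":0,"ty":0,"tz":0,"roll":0}]'; python3 -c "
from h import *
rel(.37,-.38,.046);jugpose([.472,-.3,.07,-.05,1.7,.1]);jugpose([.472,-.3,.07,-.05,1.9,.1])"
```

```text
time: 19.6
position: [0.3707, -0.3788, 0.0463]
ee_rot: [0.024, 1.0, 0.0, -0.0]
wrist_force: [-1.5, 0.4, 0.8]
opening: 0.0206
gripper_force: 0.8
tx 1 ty -1 tz 0 t 19.6 pos [ 0.3707 -0.3788  0.0463] F [-1.5  0.4  0.8] T [0.02 0.08 0.03] open 0.0206 gf 0.8
['side', 'top'] [ 0.468 -0.292  0.056 -0.034  1.638  0.072] 0.287
['side', 'top'] [ 0.468 -0.294  0.05  -0.024  1.522  0.026] 0.191
```

The jug has swung to about 87° and rests on the mat. I'll lower the fingers slightly, regrip lightly and raise it about its foot edge.

```bash
python3 -m pendant '[{"grip":-0.52,"tx":0,"ty":0,"tz":7,"roll":0},{"grip":-0.55,"tx":0,"ty":0,"tz":7,"roll":0},{"grip":-0.55,"tx":0,"ty":0,"tz":7,"roll":0},{"grip":-0.55,"tx":0,"ty":0,"tz":7,"roll":0}]'; python3 -m pendant '[{"grip":-0.55,"tx":0,"ty":5,"tz":-8,"roll":0},{"grip":-0.55,"tx":0,"ty":10,"tz":-16,"roll":0},{"grip":-0.55,"tx":0,"ty":19,"tz":-25,"roll":0},{"grip":-0.55,"tx":0,"ty":28,"tz":-33,"roll":0},{"grip":-0.55,"tx":0,"ty":28,"tz":-33,"roll":0}]'; python3 -c "
from h import *
rel(.37,-.38,.046);jugpose([.468,-.3,.05,-.03,1.1,.05])"
```

```text
time: 20.4
position: [0.3708, -0.3784, 0.0391]
ee_rot: [0.024, 1.0, 0.0, -0.0]
wrist_force: [0.2, 1.3, -0.1]
opening: 0.0194
gripper_force: 11.8
time: 20.9
position: [0.3726, -0.3498, 0.0738]
ee_rot: [0.023, 1.0, -0.0, 0.0]
wrist_force: [-0.8, 0.6, 0.2]
opening: 0.0197
gripper_force: 11.3
tx 1 ty -30 tz 28 t 20.9 pos [ 0.3726 -0.3498  0.0738] F [-0.8  0.6  0.2] T [0.19 0.12 0.14] open 0.0197 gf 11.3
['side', 'top'] [ 0.46  -0.296 -0.046  0.008  1.506  0.171] 0.88
```

```bash
cat >> h.py <<'E'
def jugfit(hold,yaws=(-.05,),tilts=(0,.4,.8,1.2,1.6,2),pit=(-.2,0,.3)):
    "multi-start: foot centre placed so that the bar at 96 mm lies at hold"
    for n in M: ctrl.camera(n)
    ms=masks("jug");Rf=lambda p:rz(p[3])@Ro.from_euler("YX",[p[5],p[4]]).as_matrix();B=[]
    for t in tilts:
        for q in pit:
            p=[0,0,0,yaws[0],t,q];f=np.array(hold)-Rf(p)@[-.096,0,.085]
            r=fit("jug",ms,[*f,*p[3:]],Rf,(.01,.01,.01,.1,.2,.1));B.append((r[1],r[0]))
    B.sort(key=lambda b:b[0])
    for b in B[:2]:
        R=Rf(b[1]);e=(circ(.038,0)@R.T+b[1][:3])
        print(list(ms),round(b[0],3),np.round(b[1],3),"foot low z",e[:,2].min().round(4),"bar@96",np.round(R@[-.096,0,.085]+b[1][:3],3))
    return B[0][1]
E
python3 -c "
from h import *
jugfit([.373,-.35,.088])"
```

```text
['side', 'top'] 0.261 [ 0.462 -0.271  0.045 -0.059  1.364  0.22 ] foot low z 0.0077 bar@96 [ 0.367 -0.349  0.083]
['side', 'top'] 0.261 [ 0.462 -0.271  0.045 -0.059  1.365  0.221] foot low z 0.0076 bar@96 [ 0.367 -0.349  0.083]
```

The light grip let the bar pitch about 12° (droop) and the foot slid instead. I'll lower it flat again, grip firmly, and push the foot against the tub's outer −y wall, where the force is horizontal with a long lever.

```bash
python3 -m pendant '[{"grip":-0.55,"tx":0,"ty":-1,"tz":9,"roll":0},{"grip":-0.55,"tx":0,"ty":-3,"tz":18,"roll":0},{"grip":-0.545,"tx":0,"ty":-4,"tz":27,"roll":0},{"grip":-0.525,"tx":0,"ty":-4,"tz":33,"roll":0},{"grip":-0.525,"tx":0,"ty":-4,"tz":33,"roll":0}]'; python3 -m pendant '[{"grip":-0.53,"tx":0,"ty":0,"tz":0,"roll":0},{"grip":-0.6,"tx":0,"ty":0,"tz":0,"roll":0},{"grip":-1,"tx":0,"ty":0,"tz":0,"roll":0},{"grip":-1,"tx":0,"ty":0,"tz":0,"roll":0}]'; python3 -c "
from h import *
rel(.37,-.38,.046);jugfit([.373,-.354,.05],tilts=(1.2,1.5,1.8))"
```

```text
time: 21.8
position: [0.3713, -0.3537, 0.0375]
ee_rot: [0.024, 1.0, 0.001, -0.001]
wrist_force: [-0.3, 0.5, -0.1]
opening: 0.0204
gripper_force: 0.0
time: 22.2
position: [0.3721, -0.3547, 0.0395]
ee_rot: [0.024, 1.0, -0.0, 0.0]
wrist_force: [-0.1, -0.2, -1.1]
opening: 0.0177
gripper_force: 58.9
tx 1 ty -25 tz -7 t 22.2 pos [ 0.3721 -0.3547  0.0395] F [-0.1 -0.2 -1.1] T [ 0.03 -0.    0.02] open 0.0177 gf 58.9
['side', 'top'] 0.744 [ 0.434 -0.318 -0.04   0.434  2.044 -0.651] foot low z -0.0749 bar@96 [ 0.418 -0.409 -0.129]
['side', 'top'] 0.853 [ 0.457 -0.309 -0.067  0.014  1.701 -0.007] foot low z -0.105 bar@96 [ 0.362 -0.395 -0.079]
```

```bash
python3 -m pendant '[{"grip":-1,"tx":0,"ty":0,"tz":-10,"roll":0},{"grip":-1,"tx":0,"ty":0,"tz":-25,"roll":0},{"grip":-1,"tx":0,"ty":0,"tz":-45,"roll":0},{"grip":-1,"tx":0,"ty":30,"tz":-50,"roll":0},{"grip":-1,"tx":0,"ty":60,"tz":-50,"roll":0}]'; python3 -m pendant '[{"grip":-1,"tx":0,"ty":25,"tz":0,"roll":0},{"grip":-1,"tx":0,"ty":50,"tz":0,"roll":0},{"grip":-1,"tx":0,"ty":75,"tz":0,"roll":0},{"grip":-1,"tx":0,"ty":90,"tz":0,"roll":0},{"grip":-1,"tx":0,"ty":90,"tz":0,"roll":0}]'; python3 -c "
from h import *
tubf();p=ctrl.state()['position'];jugfit(p+[0,0,.016],tilts=(1.2,1.5,1.8))
for n in M:
    for d in ctrl.masks_of('jug',n):print(n,d['conf'],d['xy'],d['mask'].sum())"
```

```text
time: 22.9
position: [0.3758, -0.2961, 0.0916]
ee_rot: [0.025, 1.0, -0.002, 0.001]
wrist_force: [-0.0, 0.4, -1.5]
opening: 0.0179
gripper_force: 59.0
time: 23.4
position: [0.3786, -0.2033, 0.0892]
ee_rot: [0.023, 1.0, 0.0, -0.0]
wrist_force: [-0.2, -0.8, -3.5]
opening: 0.0182
gripper_force: 59.0
tub frame [-0.1588 -0.227 ] z 0.0892 t 23.4
['side', 'top'] 0.283 [ 0.472 -0.123  0.092 -0.032  1.451 -0.009] foot low z 0.0546 bar@96 [ 0.373 -0.204  0.102]
['side', 'top'] 0.283 [ 0.473 -0.124  0.09  -0.04   1.429 -0.015] foot low z 0.0527 bar@96 [ 0.373 -0.204  0.101]
side 0.8 [330.0, 158.5] 1383
top 0.59 [375.0, 253.7] 1980
```

The firm grip holds: tilt 83°, pitch about 0, and the foot's lower edge is at z 53 mm, so it overlaps the 60 mm wall. I'll push and roll it upright over the wall edge.

```bash
python3 -m pendant '[{"grip":-0.6,"tx":0,"ty":15,"tz":0,"roll":0},{"grip":-0.6,"tx":0,"ty":28,"tz":0,"roll":0},{"grip":-0.58,"tx":0,"ty":37,"tz":0,"roll":0},{"grip":-0.58,"tx":0,"ty":43,"tz":-7,"roll":0},{"grip":-0.58,"tx":0,"ty":50,"tz":-15,"roll":0}]'; python3 -m pendant '[{"grip":-0.58,"tx":0,"ty":5,"tz":-6,"roll":0},{"grip":-0.58,"tx":0,"ty":11,"tz":-12,"roll":0},{"grip":-0.58,"tx":0,"ty":11,"tz":-12,"roll":0}]'; python3 -c "
from h import *
tubf();p=ctrl.state()['position'];jugfit(p+[0,0,.013],tilts=(.7,1.,1.3))"
```

```text
time: 24.2
position: [0.3816, -0.1569, 0.1052]
ee_rot: [0.024, 1.0, -0.003, -0.0]
wrist_force: [-1.2, -6.8, 0.4]
opening: 0.0183
gripper_force: 54.2
time: 24.5
position: [0.3837, -0.1462, 0.1187]
ee_rot: [0.024, 1.0, -0.004, 0.002]
wrist_force: [-2.3, -7.2, 2.1]
opening: 0.0182
gripper_force: 53.4
tub frame [-0.1565 -0.1697] z 0.1187 t 24.5
['side', 'top'] 0.295 [ 0.478 -0.076  0.09  -0.09   1.142  0.05 ] foot low z 0.0558 bar@96 [ 0.377 -0.144  0.13 ]
['side', 'top'] 0.295 [ 0.478 -0.075  0.091 -0.098  1.158  0.06 ] foot low z 0.0567 bar@96 [ 0.377 -0.144  0.131]
```

```bash
python3 -m pendant '[{"grip":-0.58,"tx":0,"ty":7,"tz":-2,"roll":0},{"grip":-0.58,"tx":0,"ty":14,"tz":-5,"roll":0},{"grip":-0.58,"tx":0,"ty":21,"tz":-8,"roll":0},{"grip":-0.58,"tx":0,"ty":28,"tz":-10,"roll":0},{"grip":-0.58,"tx":0,"ty":28,"tz":-10,"roll":0}]'; python3 -c "
from h import *
tubf();p=ctrl.state()['position'];jugfit(p+[0,0,.013],tilts=(.4,.7,1.))"
```

```text
time: 25.2
position: [0.3856, -0.1213, 0.1309]
ee_rot: [0.023, 1.0, -0.007, 0.002]
wrist_force: [-9.7, -12.0, 11.2]
opening: 0.0183
gripper_force: 61.9
tub frame [-0.1558 -0.1448] z 0.1309 t 25.2
['side', 'top'] 0.309 [ 0.483 -0.075  0.083  0.975  0.23  -0.603] foot low z 0.06 bar@96 [ 0.428 -0.19   0.096]
['side', 'top'] 0.372 [ 0.482 -0.078  0.08   0.078  0.529 -0.165] foot low z 0.0605 bar@96 [ 0.379 -0.129  0.137]
```

```bash
python3 -m pendant '[{"grip":-1,"tx":0,"ty":0,"tz":-5,"roll":0},{"grip":-1,"tx":0,"ty":-10,"tz":-15,"roll":0},{"grip":-1,"tx":0,"ty":-30,"tz":-15,"roll":0},{"grip":-1,"tx":0,"ty":-50,"tz":-15,"roll":0},{"grip":-1,"tx":0,"ty":-66,"tz":-15,"roll":0}]'; python3 -c "
from h import *
tubf();p=ctrl.state()['position'];jugfit(p+[0,0,.013],tilts=(.4,.7,1.))"
```

```text
time: 25.9
position: [0.3796, -0.1817, 0.1411]
ee_rot: [0.024, 1.0, 0.001, -0.001]
wrist_force: [0.4, 0.5, -2.5]
opening: 0.0178
gripper_force: 59.6
tub frame [-0.1589 -0.2054] z 0.1411 t 25.9
['side', 'top'] 0.298 [ 0.468 -0.125  0.087 -0.045  0.826  0.043] foot low z 0.0591 bar@96 [ 0.372 -0.184  0.149]
['side', 'top'] 0.3 [ 0.468 -0.124  0.089 -0.066  0.867  0.065] foot low z 0.0598 bar@96 [ 0.372 -0.182  0.15 ]
```

Tilt is 48° with pitch about 0. To finish I'll use a light grip with the jug propped on the wall edge, so its weight balances the pitch.

```bash
python3 -m pendant '[{"grip":-1,"tx":0,"ty":15,"tz":11,"roll":0},{"grip":-1,"tx":0,"ty":32,"tz":12,"roll":0},{"grip":-1,"tx":0,"ty":45,"tz":12,"roll":0},{"grip":-1,"tx":0,"ty":54,"tz":11,"roll":0},{"grip":-0.555,"tx":0,"ty":54,"tz":11,"roll":0}]'; python3 -m pendant '[{"grip":-0.55,"tx":0,"ty":0,"tz":0,"roll":0},{"grip":-0.55,"tx":0,"ty":5,"tz":-3,"roll":0},{"grip":-0.55,"tx":0,"ty":11,"tz":-5,"roll":0},{"grip":-0.55,"tx":0,"ty":18,"tz":-7,"roll":0},{"grip":-0.55,"tx":0,"ty":25,"tz":-8,"roll":0}]'; python3 -c "
from h import *
tubf();p=ctrl.state()['position'];print(ctrl.state()['wrist_force']);jugfit(p+[0,0,.013],tilts=(.2,.5,.8))"
```

```text
time: 26.6
position: [0.3835, -0.1282, 0.1317]
ee_rot: [0.023, 1.0, -0.002, 0.001]
wrist_force: [-3.0, -3.2, 1.7]
opening: 0.0188
gripper_force: 22.7
time: 27.1
position: [0.3847, -0.103, 0.1391]
ee_rot: [0.025, 1.0, -0.0, 0.001]
wrist_force: [-1.7, -3.3, 1.6]
opening: 0.019
gripper_force: 20.4
tub frame [-0.1576 -0.1265] z 0.1391 t 27.1
[-1.7295577  -3.28353799  1.63961312]
['side', 'top'] 0.323 [ 0.474 -0.067  0.073 -0.072  0.503  0.016] foot low z 0.0545 bar@96 [ 0.376 -0.101  0.149]
['side', 'top'] 0.323 [ 0.474 -0.068  0.073 -0.088  0.496  0.026] foot low z 0.0545 bar@96 [ 0.377 -0.1    0.15 ]
```

```bash
python3 -m pendant '[{"grip":-0.55,"tx":0,"ty":8,"tz":0,"roll":0},{"grip":-0.55,"tx":0,"ty":16,"tz":0,"roll":0},{"grip":-0.55,"tx":0,"ty":24,"tz":1,"roll":0},{"grip":-0.55,"tx":0,"ty":32,"tz":2,"roll":0},{"grip":-0.55,"tx":0,"ty":39,"tz":4,"roll":0}]'; python3 -c "
from h import *
tubf();p=ctrl.state()['position'];print(ctrl.state()['wrist_force']);jugfit(p+[0,0,.013],tilts=(0,.25,.5))"
```

```text
time: 27.8
position: [0.386, -0.0631, 0.134]
ee_rot: [0.024, 1.0, 0.0, 0.0]
wrist_force: [1.1, -2.6, 2.3]
opening: 0.0194
gripper_force: 17.9
tub frame [-0.1582 -0.0866] z 0.134 t 27.8
[ 1.12766316 -2.61043199  2.27764548]
['side', 'top'] 0.364 [ 0.474 -0.082  0.055  0.01  -0.152  0.005] foot low z 0.0491 bar@96 [ 0.379 -0.07   0.139]
['side', 'top'] 0.372 [ 0.476 -0.064  0.061 -0.008  0.025 -0.016] foot low z 0.0603 bar@96 [ 0.378 -0.065  0.145]
```

The jug is about upright. I'll grip firmly, lift and carry it to the mat.

```bash
python3 -m pendant '[{"grip":-1,"tx":0,"ty":0,"tz":0,"roll":0},{"grip":-1,"tx":0,"ty":0,"tz":-6,"roll":0},{"grip":-1,"tx":0,"ty":0,"tz":-20,"roll":0},{"grip":-1,"tx":0,"ty":-15,"tz":-30,"roll":0},{"grip":-1,"tx":0,"ty":-40,"tz":-30,"roll":0}]'; python3 -m pendant '[{"grip":-1,"tx":0,"ty":-35,"tz":0,"roll":0},{"grip":-1,"tx":0,"ty":-70,"tz":0,"roll":0},{"grip":-1,"tx":0,"ty":-105,"tz":0,"roll":0},{"grip":-1,"tx":0,"ty":-140,"tz":0,"roll":0},{"grip":-1,"tx":2,"ty":-175,"tz":0,"roll":0}]';python3 -m pendant '[{"grip":-1,"tx":0,"ty":0,"tz":10,"roll":0},{"grip":-1,"tx":0,"ty":0,"tz":20,"roll":0},{"grip":-1,"tx":0,"ty":0,"tz":20,"roll":0}]'; python3 -c "
from h import *
tubf();p=ctrl.state()['position'];rel(.373,-.283,.10);jugfit(p+[0,0,.013],tilts=(-.2,0,.2))"
```

```text
time: 28.5
position: [0.3845, -0.1039, 0.1655]
ee_rot: [0.023, 1.0, 0.0, 0.001]
wrist_force: [0.2, -0.5, -2.3]
opening: 0.0177
gripper_force: 58.7
time: 29.0
position: [0.3728, -0.2798, 0.1639]
ee_rot: [0.024, 1.0, 0.001, -0.001]
wrist_force: [0.8, 1.2, -1.9]
opening: 0.0178
gripper_force: 58.7
time: 29.3
position: [0.3716, -0.2763, 0.1415]
ee_rot: [0.024, 1.0, 0.003, -0.002]
wrist_force: [-0.8, 0.3, -2.5]
opening: 0.0178
gripper_force: 58.8
tub frame [-0.1623 -0.3002] z 0.1415 t 29.3
tx -2 ty -7 tz 41 t 29.3 pos [ 0.3716 -0.2763  0.1415] F [-0.8  0.3 -2.5] T [0.03 0.2  0.04] open 0.0178 gf 58.8
['side', 'top'] 0.245 [ 0.458 -0.274  0.067 -0.052  0.076  0.043] foot low z 0.0632 bar@96 [ 0.365 -0.275  0.155]
['side', 'top'] 0.246 [ 0.458 -0.274  0.068 -0.057  0.07   0.038] foot low z 0.0646 bar@96 [ 0.365 -0.274  0.156]
```

```bash
python3 -m pendant '[{"grip":-1,"tx":-3,"ty":-5,"tz":10,"roll":0},{"grip":-1,"tx":-5,"ty":-8,"tz":20,"roll":0},{"grip":-1,"tx":-5,"ty":-8,"tz":30,"roll":0},{"grip":-1,"tx":-5,"ty":-8,"tz":40,"roll":0},{"grip":-1,"tx":-5,"ty":-8,"tz":46,"roll":0}]'; python3 -m pendant '[{"grip":-1,"tx":0,"ty":0,"tz":1.5,"roll":0},{"grip":-1,"tx":0,"ty":0,"tz":3,"roll":0},{"grip":-1,"tx":0,"ty":0,"tz":4.5,"roll":0},{"grip":-1,"tx":0,"ty":0,"tz":6,"roll":0},{"grip":-1,"tx":0,"ty":0,"tz":6,"roll":0}]'; python3 -m pendant '[{"grip":-1,"tx":0,"ty":0,"tz":1,"roll":0},{"grip":-1,"tx":0,"ty":0,"tz":2,"roll":0},{"grip":-1,"tx":0,"ty":0,"tz":3,"roll":0},{"grip":-1,"tx":0,"ty":0,"tz":3,"roll":0}]'; python3 -c "
from h import *
p=ctrl.state()['position'];print(p);jugfit(p+[0,0,.013],tilts=(-.2,0,.2))"
```

```text
time: 30.0
position: [0.3774, -0.2861, 0.0965]
ee_rot: [0.024, 1.0, 0.001, -0.001]
wrist_force: [0.6, 0.0, -2.3]
opening: 0.0178
gripper_force: 58.8
time: 30.5
position: [0.3783, -0.2871, 0.0925]
ee_rot: [0.024, 1.0, -0.0, 0.0]
wrist_force: [-0.5, -0.1, -1.4]
opening: 0.018
gripper_force: 58.8
time: 30.9
position: [0.3781, -0.2869, 0.0891]
ee_rot: [0.024, 1.0, 0.0, -0.0]
wrist_force: [-0.3, 0.0, -1.3]
opening: 0.018
gripper_force: 58.8
[ 0.37810251 -0.28686035  0.08912299]
['side', 'top'] 0.284 [ 0.465 -0.285  0.016 -0.044  0.037  0.025] foot low z 0.0145 bar@96 [ 0.371 -0.284  0.104]
['side', 'top'] 0.285 [ 0.465 -0.285  0.016 -0.042  0.038  0.021] foot low z 0.0147 bar@96 [ 0.371 -0.285  0.103]
```

```bash
python3 -m pendant '[{"grip":-1,"tx":0,"ty":0,"tz":1,"roll":0},{"grip":-1,"tx":0,"ty":0,"tz":2,"roll":0},{"grip":-1,"tx":0,"ty":0,"tz":3,"roll":0},{"grip":-1,"tx":0,"ty":0,"tz":3,"roll":0}]'; python3 -m pendant '[{"grip":-1,"tx":0,"ty":0,"tz":1,"roll":0},{"grip":-1,"tx":0,"ty":0,"tz":2,"roll":0},{"grip":-1,"tx":0,"ty":0,"tz":3,"roll":0},{"grip":-1,"tx":0,"ty":0,"tz":3,"roll":0}]'; python3 -m pendant '[{"grip":-1,"tx":0,"ty":0,"tz":0.7,"roll":0},{"grip":-1,"tx":0,"ty":0,"tz":1.5,"roll":0},{"grip":-1,"tx":0,"ty":0,"tz":1.5,"roll":0}]'
```

```text
time: 31.5
position: [0.3781, -0.2868, 0.0861]
ee_rot: [0.024, 1.0, 0.0, -0.0]
wrist_force: [0.6, 0.2, -1.8]
opening: 0.0184
gripper_force: 58.8
time: 31.9
position: [0.3783, -0.2872, 0.0836]
ee_rot: [0.024, 1.0, -0.0, 0.0]
wrist_force: [-1.7, -0.2, 0.6]
opening: 0.0176
gripper_force: 59.2
time: 32.2
position: [0.3783, -0.2872, 0.0822]
ee_rot: [0.024, 1.0, -0.0, -0.0]
wrist_force: [-4.1, 0.6, 4.1]
opening: 0.0178
gripper_force: 59.6
```

Contact is made. I'll loosen gradually so the foot settles flat, then check.

```bash
python3 -m pendant '[{"grip":-0.56,"tx":0,"ty":0,"tz":0.5,"roll":0},{"grip":-0.555,"tx":0,"ty":0,"tz":1,"roll":0},{"grip":-0.55,"tx":0,"ty":0,"tz":1.5,"roll":0},{"grip":-0.545,"tx":0,"ty":0,"tz":1.5,"roll":0},{"grip":-0.54,"tx":0,"ty":0,"tz":1.5,"roll":0}]'; python3 -m pendant '[{"grip":-0.535,"tx":0,"ty":0,"tz":0,"roll":0},{"grip":-0.53,"tx":0,"ty":0,"tz":0,"roll":0},{"grip":-0.525,"tx":0,"ty":0,"tz":0,"roll":0},{"grip":-0.525,"tx":0,"ty":0,"tz":0,"roll":0}]'; python3 -c "
from h import *
p=ctrl.state()['position'];jugfit(p+[0,0,.013],tilts=(-.2,0,.2))"
```

```text
time: 32.7
position: [0.3782, -0.2867, 0.0801]
ee_rot: [0.024, 1.0, 0.0, -0.0]
wrist_force: [-3.5, 0.7, 3.1]
opening: 0.0197
gripper_force: 6.7
time: 33.1
position: [0.3785, -0.287, 0.0801]
ee_rot: [0.024, 1.0, -0.0, 0.0]
wrist_force: [-0.4, 0.1, -0.1]
opening: 0.0202
gripper_force: 2.1
['side', 'top'] 0.289 [ 0.467 -0.286  0.009  0.005 -0.014 -0.001] foot low z 0.0082 bar@96 [ 0.37  -0.285  0.094]
['side', 'top'] 0.289 [ 0.466 -0.285  0.009  0.002 -0.008  0.   ] foot low z 0.0086 bar@96 [ 0.37  -0.285  0.094]
```

The jug stands upright, centred on the mat with its foot at z 8 mm. I'll open the fingers and withdraw upward.

```bash
python3 -m pendant '[{"grip":-0.45,"tx":0,"ty":0,"tz":0,"roll":0},{"grip":-0.3,"tx":0,"ty":0,"tz":0,"roll":0},{"grip":0,"tx":0,"ty":0,"tz":0,"roll":0},{"grip":0.1,"tx":0,"ty":0,"tz":0,"roll":0},{"grip":0.1,"tx":0,"ty":0,"tz":-4,"roll":0}]'; python3 -m pendant '[{"grip":0.1,"tx":0,"ty":0,"tz":-15,"roll":0},{"grip":0.1,"tx":0,"ty":0,"tz":-35,"roll":0},{"grip":0.1,"tx":0,"ty":0,"tz":-60,"roll":0},{"grip":0.1,"tx":0,"ty":0,"tz":-90,"roll":0},{"grip":0.1,"tx":0,"ty":0,"tz":-90,"roll":0}]'; python3 -c "
from h import *
jugfit([.37,-.285,.093],tilts=(0,.1));blobs('top')
for t in('bottle','tipbox','tuberack'):
    print(t,[(n,np.round(ctrl.recognise(t,n)[0]['xy']).tolist()) for n in M if ctrl.recognise(t,n)])
print(ctrl.state()['time'],ctrl.state()['position'])"
```

```text
time: 33.8
position: [0.3778, -0.2866, 0.084]
ee_rot: [0.024, 1.0, 0.0, -0.0]
wrist_force: [0.2, 0.1, -0.1]
opening: 0.0472
gripper_force: 0.0
time: 34.3
position: [0.3809, -0.2896, 0.1795]
ee_rot: [0.024, 1.0, -0.004, 0.004]
wrist_force: [0.4, -0.6, 0.7]
opening: 0.0474
gripper_force: 0.0
['side', 'top'] 0.213 [ 0.467 -0.285  0.009  0.024 -0.036 -0.002] foot low z 0.0079 bar@96 [ 0.37  -0.285  0.094]
['side', 'top'] 0.214 [ 0.467 -0.285  0.01   0.027 -0.032 -0.007] foot low z 0.0085 bar@96 [ 0.37  -0.285  0.094]
top
 ([287.0, 200.0], 113, [40.0, -5.0], [12, 12])
 ([260.0, 207.0], 100, [21.0, 58.0], [15, 9])
 ([276.0, 217.0], 103, [-1.0, 21.0], [10, 15])
 ([288.0, 217.0], 116, [-0.0, -7.0], [12, 12])
 ([259.0, 219.0], 104, [-7.0, 61.0], [15, 10])
bottle [('side', [212.0, 197.0]), ('top', [294.0, 118.0])]
tipbox [('side', [248.0, 146.0]), ('top', [418.0, 136.0])]
tuberack [('side', [210.0, 334.0]), ('top', [133.0, 158.0])]
35.15 [ 0.37824734 -0.28698327  0.1742923 ]
```

```bash
python3 -c "
from workcell import ctrl
print(ctrl.close_job())"
```

```text
the job is handed in; nothing more can be done
None
```

I handed the job in at about 35 s: all five adapters are in the wash tub, the empty jug stands upright with its whole foot on the mat, and the bottle, blue box and tube rack stand where they were; the judge's result was not shown.

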